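# Fit the beater to the nut mill

## Robot

A 6-joint arm with a two-finger parallel gripper is mounted at the origin on the work surface. World frame = base frame: x ahead of the robot, y to its left, z up, the work surface at z = 0. Lengths are in m, angles in rad, forces in N, time in s.
With the tool pointing down it reaches from about 0.35 to 0.85 m from the base axis. Payload 8.1 kg.
Tool frame: the origin (TCP) lies on the centre line of the jaws, within the pads' length; the fingertips stand 19 mm ahead of it and the grasp point (between the pads) is the TCP; z points along the fingers, y is the direction in which the jaws open and shut (so a half turn about z gives the same grasp; the last joint's range is limited). The gripper opens to 93 mm and grips with 3 to 60 N. Pads are 15 mm wide; open, the fingers measure 128 mm over their backs; the gripper's body (75 mm by 188 mm) begins 65 mm behind the grasp point.
Start: joints at [1.084, 0.13, 1.488, -0, 1.523, -0.085], TCP at [0.235, 0.552, 0.238] pointing down, gripper open.
Joint ranges: [-2.96, 2.96], [-0.89, 2.26], [0.02, 2.5], [-1.34, 4.48], [0, 2.73], [-2.66, 2.66]. Speed limits (rad/s): [2.39, 2.39, 2.79, 3.14, 3.14, 3.14].

## Interface

Orientations are given as [roll, pitch, yaw] about the fixed x, y, z axes, in that order (R = Rz(yaw) Ry(pitch) Rx(roll)).
In Python, from workcell import r, optics, order gives the robot as it stands.
- The arm moves only by the tool apply_moves, never from a script. Its argument "commands" is one flat list of numbers, 7 for each row, row after row: the shift along the tool's x, y, z in mm, then the turn, a rotation vector about the tool's x, y, z in rad, then the closure, from 0 (fully open) to 1 (shut). A call has 1 to 8 rows; each row is the pose to reach, as a shift and turn from the pose commanded when the call began, along the tool's axes at that moment; what a row does not reach only later rows make up. A row lasts 1/12 s, in which the tool goes at most 41.7 mm and 7.16 degrees, less where a joint would pass 70% of its speed; a pose out of reach is approached as far as the arm can. A call with a gripper value outside its range is refused whole. The fingers move at their own pace and stop on an object; the grip force is fixed at half the most. Time passes only in rows, so rows that repeat a pose let the fingers close. It gives the time, the measured TCP pose, the force and the opening at its end, in the units of the state.
- r.observe(): the state, without advancing time (a new reading comes with each control period).
- optics.capture(name): name is "side" or "top"; returns a dict with "image" (480x640x3 uint8, red, green, blue), "fx", "fy", "cx", "cy" (pixels), "dist_coeffs" ([k1, k2, p1, p2, k3] as OpenCV has them; the pictures are not rectified), "R" (3x3) and "t" (3): a world point X has camera coordinates R X + t. Camera axes: x right, y down, z forward; pixel columns grow to the right and rows downward; lengths in m; the calibration is good to about 2 mm. A picture is of the moment at which its call begins. There is no depth.
- order.job_done(): hands the job in, once; it reports no verdict.
The state is a dict: "t": time; "joint_positions": joint angles; "qd": joint speeds; "joint_efforts": joint torques, N m; "tool_pos": TCP position; "ee_rot": TCP orientation; "contact_force": force on the tool from outside, world axes, zero at the start; "torque": the same for the moment, N m; "gripper_width": opening from 0.0 (shut) to 1.0 (fully open).
Only numpy, scipy, OpenCV 4.12 (cv2) and the standard library are available. Lean on these libraries where they do the work, as an engineer would, in place of code of your own. Each camera call takes 0.05 s, during which the arm holds its last target.

## Task

Swing the nut mill's safety bar out of the way until it clicks into its end detent, then take the paddle beater (not the disc) from its block, turn it so that its splined foot meshes with the drive hub in the bowl, and push it fully home against the spring. Finish while still holding the beater pressed home, with the bar still clicked out; leave the disc attachment and everything else on the counter where it is.

Things in the scene. Friction and masses are not known exactly. Their poses are not given: they have to be found in the camera images.
- mill: white nut mill fixed to the counter: base 260 x 220, top 55 above the counter; on it an open steel bowl, rim outer radius 90 (inner 87), rim 105 above the counter. Origin on the vertical drive axis (bowl centre) at counter height. The safety bar's hinge post stands 112 from the axis on the -x side; a grey detent pillar (111 high, 18 square) stands 50 from the post towards -y
- safety_bar (a joint): level steel bar over the bowl on a vertical pin, underside 114, top 122 high, 18 wide, knob 150 from the pin. Rad: 0 = along the mill's +x, over the hub; grows clockwise seen from above, towards the mill's -y. Stays where left (0.3 N at the knob). At 1.3 to 1.43 it rides over a sprung detent ball (about 3 N at the knob), then is seated at its hard stop, 1.55 (over 1.48 counts)
- bar_hinge (a point): axis of the safety bar's pin, at the height of the bar's underside (114 above the counter); does not move; its axes are the mill's
- bar_knob (a point): the black upright round knob at the bar's free end, 20 diameter, from 122 to 158 above the counter; the point is on its axis at 140, half-way up. Its x axis points along the bar away from the pin
- drive_hub (a joint): the mill's drive hub in the middle of the bowl, turned by hand against heavy friction (0.35 Nm) about a vertical axis; rad, anticlockwise from above, relative to the mill. It stops at any angle and need not be moved
- hub_mouth (a point): centre of the mouth of the hub's splined socket, 85 above the counter, z up. The socket is a cross-shaped slot: four arms 8 wide, 26 tip to tip, 22 deep, its arms lying along this point's x and y axes. The hub is about 43 across, light metal
- ejector (a joint): brass pin inside the socket, pushed up by a spring; m, 0 = up (its top 12 below the mouth), 0.010 = fully down. It pushes back with 4 N when first touched, 9 N with the beater home, so the beater rises again by about 10 mm if it is let go
- beater: mixing beater, 0.2 kg: white column, two steel arms with upright paddles (58 radius, 29 to 57 above the tip). Origin at the tip of its tang, z up. Tang: steel cross, bars 6 thick, 24 tip to tip, along its x and y, 22 long, lower edge rounded. Then a collar (radius 20) that lands on the hub when home. It starts upright in its block, tip 8 above the counter. Fits in any of four quarter turns
- beater_tip (a point): the lowest tip of the beater's tang, on the axis, same axes as the beater
- beater_grip (a point): middle of the beater's square grip at the column's top, 24 x 24, from 80 to 125 above the tip (this point: 105), flat sides facing the beater's x and y axes. Below it the round column, radius 12
- disc: the other attachment, not wanted: same column, grip and tang, but with a flat steel disc of radius 55 instead of paddles; upright in the other block. Origin at the tip of its tang
- stand_a: grey drying block that holds the beater, fixed, 76 x 76 x 30 tall, with a 28 square hole 25 deep; origin under its centre
- stand_b: the same kind of block, holding the disc attachment; the two blocks may change places
- nut_jar: bystander: closed amber glass jar, 68 diameter, 100 tall, upright; origin under its centre
- bowl: bystander: white ceramic bowl, 90 across, 45 tall; origin under its centre
- spatula: bystander: spatula lying flat, 180 long; origin at its underside
- sweet_box: bystander: closed teal cardboard sweets box, 160 x 110 x 50 tall; origin under its centre
- mould: bystander: open steel ring cutter, 52 diameter, 35 tall; origin under its centre
- cup: bystander: blue ceramic cup, 76 across, 80 tall; origin under its centre
- tin: bystander: low steel tin, 80 diameter, 60 tall; origin under its centre
Things that resemble listed ones, but are neither listed nor needed, are in the scene too. Leave any black, green or orange look-alike of the beater alone.

How it is judged:
By the outcome, as a careful person would: the job done as asked, in the order asked, and still so for the second after the job is handed in, while the arm keeps its last pose, push and grip.
It also fails if it takes over 58 s, if anything falls off the work surface, if the arm or the gripper's body presses on something with over 40 N, if the wrist force passes 120 N, or if a joint passes its speed limit or range.

## Working session

There is one attempt and no reset: what is moved stays moved. The work goes in short steps, Python scripts to look and compute and a tool call to move; the robot and the scene stay as the last step left them, time stands still between calls to the robot, and variables do not carry over. Pictures are saved under pics/ and viewed, and the job is handed in when it is done.

Besides the shell and the picture viewer there is one more tool, called after "Call:" in YAML: its name, and indented under it one key for each argument. apply_moves: Moves the arm, as the interface text tells. Its arguments: {"type":"object","properties":{"commands":{"type":"array"}},"required":["commands"]}

```bash
ls; mkdir -p pics; python3 - <<'E'
from workcell import r, optics, order
import cv2
print(r.observe())
for n in ("side","top"):
    c=optics.capture(n); cv2.imwrite(f"pics/{n}0.png",c["image"][:,:,::-1])
    print(n,c["fx"],c["fy"],c["cx"],c["cy"],c["dist_coeffs"],c["R"],c["t"])
E
```

```text
pics
{'t': 0.0, 'joint_positions': array([ 1.08357119e+00,  1.31159259e-01,  1.48928116e+00,  1.18554607e-05,
        1.52296426e+00, -8.54041631e-02]), 'qd': array([-0.000297  , -0.00036816,  0.00101143,  0.00106149, -0.000175  ,
       -0.00069651]), 'joint_efforts': array([ 2.77931926e-03, -5.59842896e+01, -4.91762638e+01,  7.71722873e-02,
        3.54151789e-02, -1.76908920e-04]), 'tool_pos': array([0.23438801, 0.5517539 , 0.2365875 ]), 'ee_rot': array([-3.13978824e+00, -1.66364409e-04,  2.73977095e+00]), 'contact_force': array([0.34560434, 1.42361229, 0.79291838]), 'torque': array([-0.01175996, -0.02797097,  0.05513779]), 'gripper_width': 1.0002895813607329}
side 512.807837726821 512.807837726821 331.8177517591728 234.89873355646466 [-0.13744401  0.          0.          0.          0.        ] [[-9.90430847e-01 -1.38009210e-01  4.41111968e-04]
 [-7.92702540e-02  5.66265219e-01 -8.20402297e-01]
 [ 1.12973287e-01 -8.12586709e-01 -5.71786566e-01]] [0.54137113 0.1241328  1.31178235]
top 446.4419139897238 446.4419139897238 318.43546503051465 235.4500107398787 [-0.03648034  0.          0.          0.          0.        ] [[-0.00653168 -0.99997355 -0.00320044]
 [-0.98207569  0.00701761 -0.18835628]
 [ 0.18837376  0.00191279 -0.98209555]] [0.00536117 0.54694465 1.25151219]
```

View pics/side0.png

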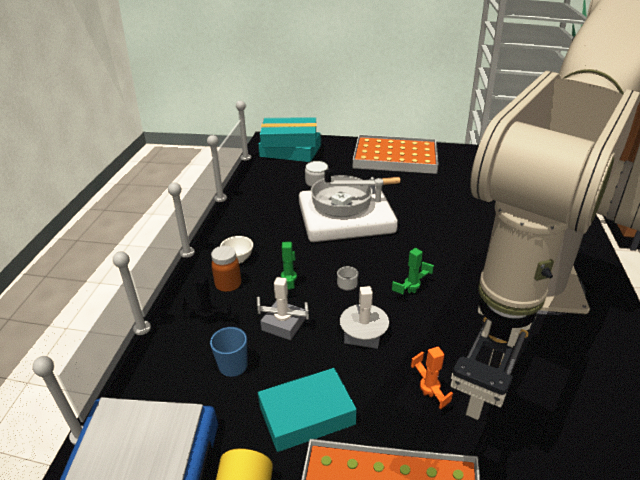

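View pics/top0.png

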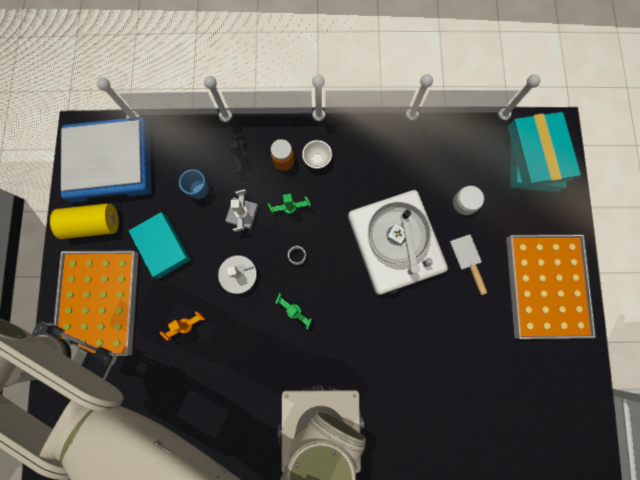

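The side view shows the white beater at (281,300), the disc at (365,315) and the mill at (345,205). In the top view the beater is at (240,210), the disc at (237,273), the mill at (398,240) and the knob near (407,214). I'll zoom in next.

```bash
python3 - <<'E'
import cv2
t=cv2.imread("pics/top0.png"); s=cv2.imread("pics/side0.png")
def z(im,x0,y0,w,h,k,n): cv2.imwrite(n,cv2.resize(im[y0:y0+h,x0:x0+w],None,fx=k,fy=k,interpolation=cv2.INTER_CUBIC))
z(t,340,180,110,120,5,"pics/t_mill.png")
z(t,205,175,80,60,8,"pics/t_beat.png")
z(s,290,160,120,85,6,"pics/s_mill.png")
z(s,245,265,80,80,7,"pics/s_beat.png")
E
```

```text
(no output)
```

View pics/t_mill.png

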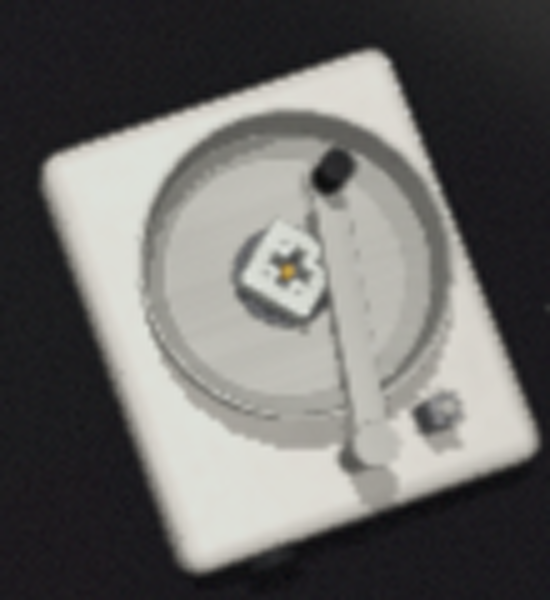

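View pics/t_beat.png

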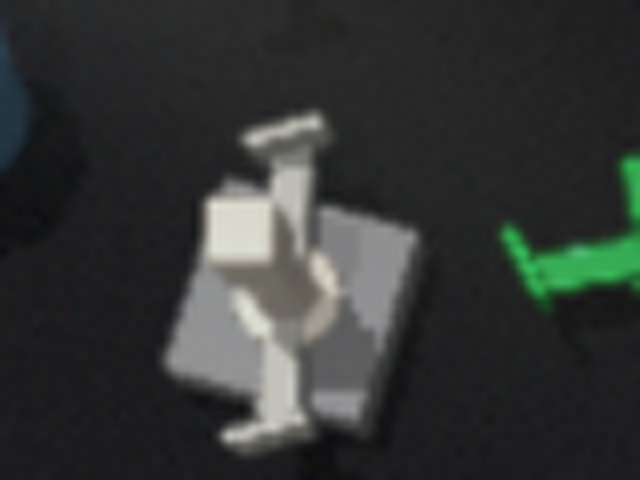

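View pics/s_mill.png

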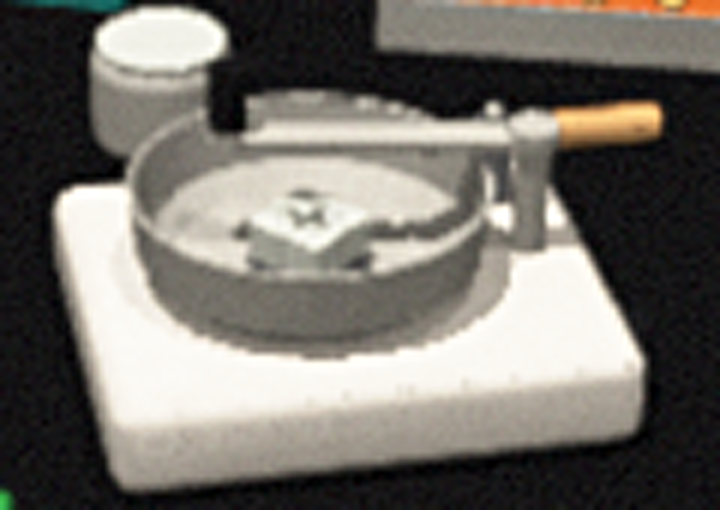

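View pics/s_beat.png

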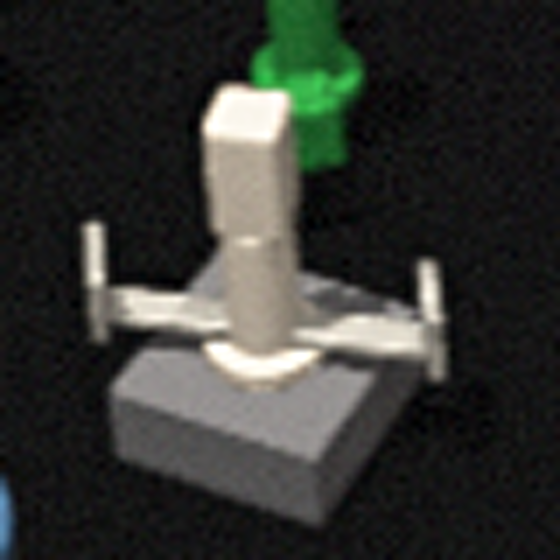

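Zoomed views:
- **Mill:** the bar lies clear of the hub centre, with the knob near (406,214), the post near (414,268) and the pillar near (428,262). The hub's brass pin is near (397.5,234).
- **Beater:** the top of its grip is near (235,204).

Next I'll measure these.

```bash
cat > h.py <<'E'
import numpy as np, cv2
from workcell import r, optics, order
def ray(c,uv):
    K=np.array([[c["fx"],0,c["cx"]],[0,c["fy"],c["cy"]],[0,0,1.]])
    p=cv2.undistortPoints(np.array(uv,float).reshape(-1,1,2),K,np.array(c["dist_coeffs"],float)).reshape(-1,2)
    d=np.c_[p,np.ones(len(p))]@np.array(c["R"]); o=-np.array(c["R"]).T@np.array(c["t"]); return o,d
def plane(c,uv,z):
    o,d=ray(c,uv); return o+d*((z-o[2])/d[:,2])[:,None]
def proj(c,X):
    K=np.array([[c["fx"],0,c["cx"]],[0,c["fy"],c["cy"]],[0,0,1.]])
    return cv2.projectPoints(np.array(X,float).reshape(-1,3),cv2.Rodrigues(np.array(c["R"]))[0],np.array(c["t"],float),K,np.array(c["dist_coeffs"],float))[0].reshape(-1,2)
def tri(c1,u1,c2,u2):
    o1,d1=ray(c1,u1);o2,d2=ray(c2,u2);d1=d1[0]/np.linalg.norm(d1);d2=d2[0]/np.linalg.norm(d2)
    s=np.linalg.lstsq(np.c_[d1,-d2],o2-o1,rcond=None)[0];a=o1+s[0]*d1;b=o2+s[1]*d2
    return (a+b)/2,np.linalg.norm(a-b)
def zoom(im,x0,y0,w,h,k,n): cv2.imwrite(n,cv2.resize(im[y0:y0+h,x0:x0+w,::-1],None,fx=k,fy=k,interpolation=cv2.INTER_CUBIC))
E
python3 - <<'E'
from h import *
c=optics.capture("top");s=optics.capture("side");im=c["image"]
g=im.min(axis=2)
# base
m=np.zeros_like(g);roi=(slice(180,305),slice(335,455));m[roi]=(g[roi]>90)*255
cs,_=cv2.findContours(m,cv2.RETR_EXTERNAL,cv2.CHAIN_APPROX_NONE);k=max(cs,key=cv2.contourArea)
P=plane(c,k.reshape(-1,2),.055)
rc=cv2.minAreaRect((P[:,:2]*1000).astype(np.float32));print("base",rc)
# knob dark in bowl
print("pts knob top",plane(c,[[407,212]],.158), "hinge top",plane(c,[[340+372/5,180+440/5]],.122),"pillar",plane(c,[[340+440/5,180+405/5]],.111))
print("pin",plane(c,[[340+289/5-.4,180+271/5-.4]],.073))
zoom(im,380,215,36,36,16,"pics/hub.png")
zoom(s["image"],325,185,40,30,16,"pics/hubs.png")
zoom(im,228,195,16,16,32,"pics/grip.png")
E
```

```text
base ((529.6859130859375, -226.14483642578125), (258.4533996582031, 221.50091552734375), 18.48727035522461)
pts knob top [[ 0.58957051 -0.23880313  0.158     ]] hinge top [[ 0.44135087 -0.25943953  0.122     ]] pillar [[ 0.46171115 -0.30031445  0.111     ]]
pin [[ 0.54614599 -0.22550693  0.073     ]]
```

View pics/hub.png

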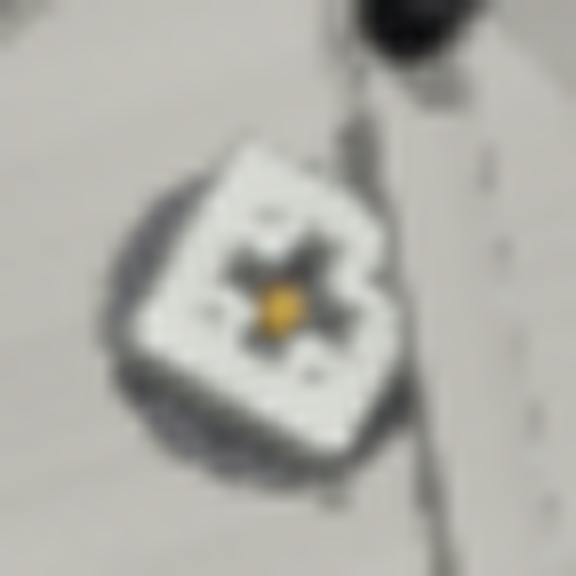

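View pics/hubs.png

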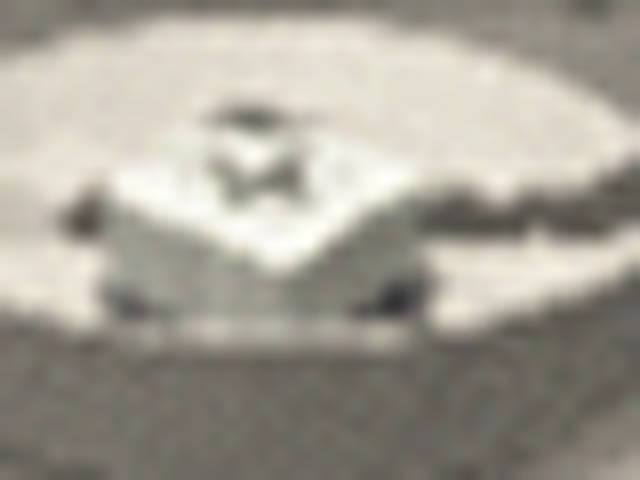

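View pics/grip.png

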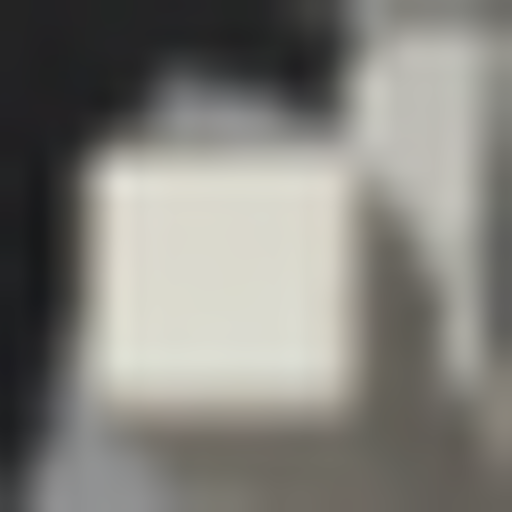

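```bash
cat >> h.py <<'E'
from scipy.spatial.transform import Rotation as Ro
def rows(T):
    """T: list of (x,y,z,yaw) world, tool down -> shift mm / turn rows from measured pose"""
    o=r.observe();p=np.array(o["tool_pos"]);R0=Ro.from_euler('xyz',o["ee_rot"])
    for x,y,z,w in T:
        s=R0.inv().apply(np.array([x,y,z])-p)*1000; v=(R0.inv()*Ro.from_euler('xyz',[np.pi,0,w])).as_rotvec()
        print(np.round(s,1),np.round(v,3))
def st():
    o=r.observe();print("t",round(o["t"],2),"pos",np.round(o["tool_pos"]*1000,1),"rot",np.round(o["ee_rot"],3),"F",np.round(o["contact_force"],1),"M",np.round(o["torque"],2),"w",round(o["gripper_width"],3))
E
python3 - <<'E'
from h import *
rows([(.585,-.204,.25,1.71)])
c=optics.capture("top");im=c["image"]
# grip top: bright, near (235,204)
g=im.min(axis=2)[192:214,225:250];print(g[2:20:1,2:18])
# rim circle: edge points by dark/bright contour? use hough-free: print profile rows
E
```

```text
[-618.2 -558.7  -12.4] [-1.00e-03  1.00e-03  1.03e+00]
[[ 37  35  34  36  38  36  34  36  42  60  77  82 103 107 115 116]
 [ 34  33  35  35  33  34  37  37  33  40  57  75 136 129 128 127]
 [ 33  33  34  34  35  36  43  40  36  36  39  62 133 170 176 172]
 [ 34  34  35  34  37  47  87  78  64  53  42  82 173 179 180 176]
 [ 32  33  33  34  42  77 131 136 135 117  84 104 180 181 181 176]
 [ 32  35  33  47 102 126 145 146 154 153 150 153 182 182 181 176]
 [ 32  33  32  88 188 199 200 200 200 201 201 192 160 175 181 177]
 [ 32  32  33  88 190 204 205 205 205 205 204 191 128 144 176 174]
 [ 32  30  34  89 191 205 206 205 205 205 204 189 118 106 160 162]
 [ 31  31  30  91 193 205 206 206 205 207 204 188 115  94 132 157]
 [ 31  31  34  96 196 205 206 206 207 207 205 183 112  88 105 156]
 [ 31  30  44 118 198 207 208 208 208 207 205 184 113  87 104 162]
 [ 30  33  54 135 197 206 206 206 206 206 204 181 110  88 103 147]
 [ 29  35  73 137 157 167 168 167 165 165 163 149 100  88  95 111]
 [ 31  35  81 136 130 114 112 109 109 109 107 105  92  86  88  90]
 [ 29  52 115 140 141 126 103  99  98  97  97  98  96  89  87  87]
 [ 34  71 134 144 145 142 121 113 108  99  99  98  97  93  89  88]
 [ 36  80 138 144 145 145 147 165 161 122 106  98  97  95  90  90]]
```

Call:
apply_moves:
  commands: [-618, -559, -13, 0, 0, 1.03, 1, -618, -559, -13, 0, 0, 1.03, 1, -618, -559, -13, 0, 0, 1.03, 1, -618, -559, -13, 0, 0, 1.03, 1, -618, -559, -13, 0, 0, 1.03, 1, -618, -559, -13, 0, 0, 1.03, 1, -618, -559, -13, 0, 0, 1.03, 1, -618, -559, -13, 0, 0, 1.03, 1]

```text
t: 0.92
tool_pos: [0.375, 0.248, 0.243]
ee_rot: [3.141, -0.0, 1.734]
contact_force: [1.2, -0.2, -0.5]
gripper_width: 0.474
```

```bash
python3 - <<'E'
from h import *
st(); rows([(.585,-.204,.25,1.71)])
E
```

```text
t 0.92 pos [375. 248. 243.] rot [ 3.141 -0.     1.734] F [ 1.2 -0.2 -0.5] M [-0.04  0.03  0.05] w 0.474
[-480.1  133.8   -7. ] [ 0.001 -0.     0.024]
```

Call:
apply_moves:
  commands: [-480, 134, -7, 0, 0, 0, 1, -480, 134, -7, 0, 0, 0, 1, -480, 134, -7, 0, 0, 0, 1, -480, 134, -7, 0, 0, 0, 1, -480, 134, -7, 0, 0, 0, 1, -480, 134, -7, 0, 0, 0, 1, -480, 134, -7, 0, 0, 0, 1, -480, 134, -7, 0, 0, 0, 1]

```text
t: 1.58
tool_pos: [0.5174, -0.0538, 0.2476]
ee_rot: [3.141, 0.0, 1.74]
contact_force: [-0.0, 0.5, -0.1]
gripper_width: 0.005
```

```bash
python3 - <<'E'
from h import *
st(); rows([(.585,-.204,.25,1.71),(.585,-.204,.15,1.71)])
E
```

```text
t 1.58 pos [517.4 -53.8 247.6] rot [3.141 0.    1.74 ] F [-0.   0.5 -0.1] M [-0.07  0.06  0.01] w 0.005
[-159.4   41.4   -2.3] [0.   0.   0.03]
[-159.4   41.3   97.7] [0.   0.   0.03]
```

Call:
apply_moves:
  commands: [-159, 41, -2, 0, 0, 0.03, 1, -159, 41, -2, 0, 0, 0.03, 1, -159, 41, -2, 0, 0, 0.03, 1, -159, 41, -2, 0, 0, 0.03, 1, -159, 41, 40, 0, 0, 0.03, 1, -159, 41, 75, 0, 0, 0.03, 1, -159, 41, 98, 0, 0, 0.03, 1, -159, 41, 98, 0, 0, 0.03, 1]

```text
t: 2.25
tool_pos: [0.5802, -0.2002, 0.1421]
ee_rot: [-3.132, -0.006, 1.709]
contact_force: [-0.5, 1.3, -1.3]
gripper_width: 0.005
```

```bash
cat > arc.py <<'E'
from h import *
H=np.array([.4405,-.260]);psi=.318
def P(th,d=.018):
    f=psi-th; K=H+.150*np.array([np.cos(f),np.sin(f)]); return (*(K-d*np.array([np.sin(f),-np.cos(f)])),.150,f+np.pi/2)
E
python3 - <<'E'
from arc import *
st(); rows([P(a) for a in (.18,.28,.38,.48,.58,.68,.78,.88)])
s=optics.capture("side");zoom(s["image"],280,120,160,120,5,"pics/s1.png")
E
```

```text
t 2.25 pos [ 580.2 -200.2  142.1] rot [-3.132 -0.006  1.709] F [-0.5  1.3 -1.3] M [-0.06  0.11 -0.04] w 0.005
[-22.    3.3  -8. ] [-0.01  -0.006  0.   ]
[-37.1   4.3  -8.1] [-0.01  -0.005  0.1  ]
[-52.2   3.9  -8.2] [-0.01  -0.005  0.2  ]
[-67.1   1.9  -8.3] [-0.01  -0.004  0.3  ]
[-81.8  -1.6  -8.3] [-0.011 -0.004  0.4  ]
[-96.1  -6.5  -8.4] [-0.011 -0.003  0.5  ]
[-109.8  -12.8   -8.4] [-0.011 -0.003  0.6  ]
[-122.9  -20.4   -8.4] [-0.011 -0.002  0.7  ]
```

View pics/s1.png

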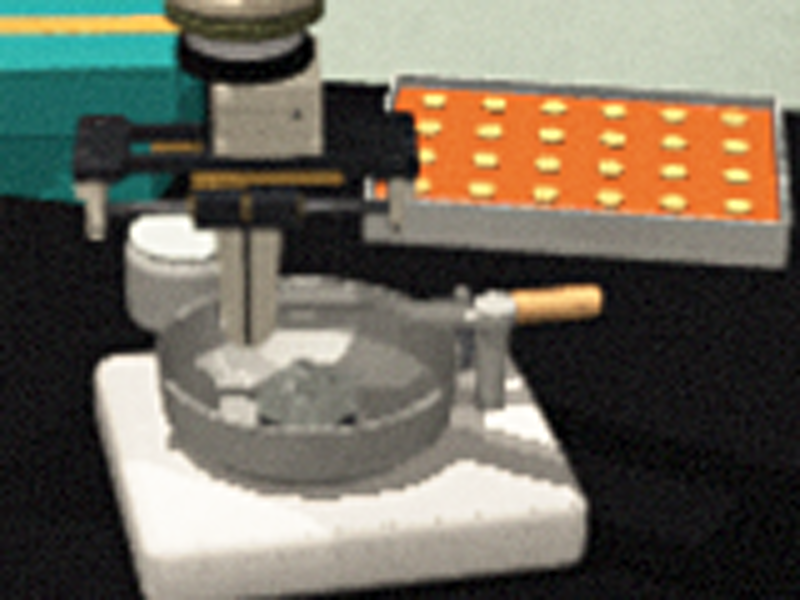

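The closed fingers are beside the knob, above the bowl. The reading was taken before the arm had settled, so I'll read the pose again.

```bash
python3 - <<'E'
from arc import *
st(); rows([P(a) for a in (.18,.28,.38,.48,.58,.68,.78,.88)])
E
```

```text
t 2.3 pos [ 581.8 -200.5  145.8] rot [-3.135 -0.004  1.709] F [ 0.3 -0.3  1.5] M [-0.01  0.02  0.02] w 0.002
[-21.4   1.9  -4.3] [-0.006 -0.004  0.001]
[-36.5   2.9  -4.3] [-0.006 -0.004  0.101]
[-51.6   2.4  -4.4] [-0.007 -0.003  0.201]
[-66.6   0.4  -4.4] [-0.007 -0.003  0.301]
[-81.3  -3.   -4.5] [-0.007 -0.003  0.401]
[-95.6  -7.9  -4.5] [-0.007 -0.002  0.501]
[-109.3  -14.2   -4.5] [-0.007 -0.002  0.601]
[-122.3  -21.9   -4.5] [-0.007 -0.002  0.701]
```

Call:
apply_moves:
  commands: [-18, -1, 0, 0, 0, 0, 1, -33, 0, 0, 0, 0, 0.1, 1, -48, 0, 0, 0, 0, 0.2, 1, -63, -2, 0, 0, 0, 0.3, 1, -78, -6, 0, 0, 0, 0.4, 1, -92, -11, 0, 0, 0, 0.5, 1, -106, -17, 0, 0, 0, 0.6, 1, -119, -25, 0, 0, 0, 0.7, 1]

```text
t: 2.97
tool_pos: [0.5775, -0.324, 0.1532]
ee_rot: [3.137, -0.0, 1.006]
contact_force: [0.4, 0.6, -1.0]
gripper_width: 0.006
```

```bash
python3 - <<'E'
from arc import *
s=optics.capture("side");zoom(s["image"],280,120,160,120,5,"pics/s2.png")
s=optics.capture("top");zoom(s["image"],340,170,140,120,5,"pics/t2.png")
st(); rows([P(a) for a in (.88,.98,1.08,1.18,1.28,1.34,1.4,1.45,1.5,1.55)])
E
```

```text
t 3.07 pos [ 576.4 -325.3  152.9] rot [3.137e+00 1.000e-03 1.006e+00] F [-0.8  0.1  0.3] M [-0.02  0.08  0.03] w 0.003
[0.8 0.1 2.9] [ 0.004  0.001 -0.003]
[-14.2   1.2   2.9] [0.004 0.001 0.097]
[-29.3   0.8   2.9] [0.004 0.    0.197]
[-44.3  -1.1   2.9] [0.005 0.    0.297]
[-59.   -4.5   2.9] [ 0.005 -0.     0.397]
[-67.7  -7.3   2.9] [ 0.005 -0.     0.457]
[-76.1 -10.5   2.9] [ 0.005 -0.     0.517]
[-83.  -13.6   2.9] [ 0.005 -0.     0.567]
[-89.7 -17.    2.9] [ 0.005 -0.001  0.617]
[-96.3 -20.8   2.9] [ 0.005 -0.001  0.667]
```

View pics/s2.png

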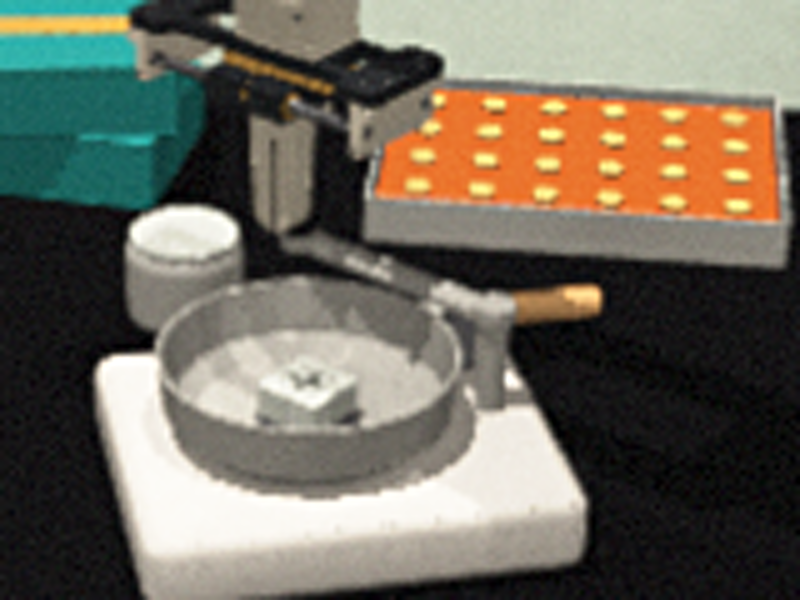

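View pics/t2.png

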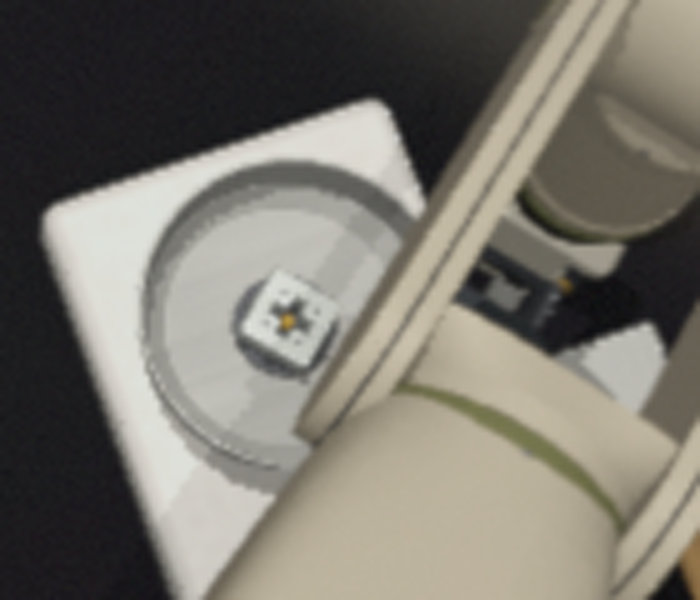

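The bar is following the fingers and now stands at about 0.9 rad, with the hub fully visible. I'll keep pushing.

Call:
apply_moves:
  commands: [-14, 1, 0, 0, 0, 0.1, 1, -29, 1, 0, 0, 0, 0.2, 1, -44, -1, 0, 0, 0, 0.3, 1, -59, -4, 0, 0, 0, 0.4, 1, -68, -7, 0, 0, 0, 0.46, 1, -76, -10, 0, 0, 0, 0.52, 1, -83, -13, 0, 0, 0, 0.57, 1, -90, -17, 0, 0, 0, 0.62, 1]

```text
t: 3.73
tool_pos: [0.5149, -0.3899, 0.152]
ee_rot: [3.139, -0.002, 0.392]
contact_force: [-0.2, -0.5, 0.4]
gripper_width: 0.008
```

```bash
python3 - <<'E'
from arc import *
s=optics.capture("side");zoom(s["image"],280,120,160,120,5,"pics/s3.png")
st(); rows([P(a) for a in (1.5,1.55,1.6,1.65)])
E
```

```text
t 3.78 pos [ 513.6 -390.6  151.9] rot [ 3.139e+00 -1.000e-03  3.870e-01] F [-0.1 -0.8  0.8] M [-0.04  0.13 -0.05] w 0.01
[-0.2  1.4  1.9] [ 0.003 -0.001 -0.002]
[-7.7  2.1  1.9] [ 0.003 -0.001  0.048]
[-15.2   2.4   1.9] [ 0.003 -0.001  0.098]
[-22.8   2.4   1.9] [ 0.002 -0.001  0.148]
```

View pics/s3.png

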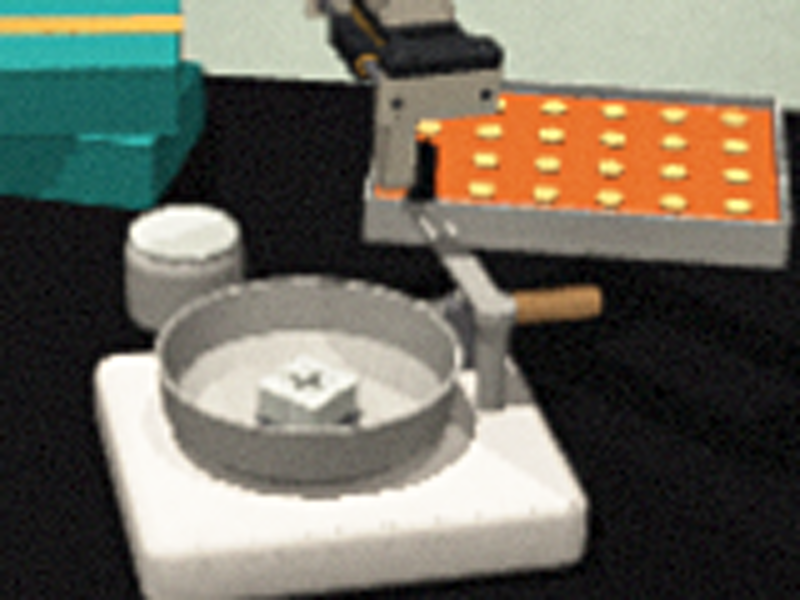

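The fingers are right behind the knob and the bar is nearly across. I'll push on until I feel the stop.

Call:
apply_moves:
  commands: [-3, 1, 1, 0, 0, 0.03, 1, -6, 1, 1, 0, 0, 0.05, 1, -8, 2, 1, 0, 0, 0.05, 1, -10, 2, 1, 0, 0, 0.05, 1]

```text
t: 4.12
tool_pos: [0.5096, -0.3931, 0.1506]
ee_rot: [3.14, -0.008, 0.345]
contact_force: [21.3, 10.0, -2.5]
gripper_width: 0.008
```

```bash
python3 - <<'E'
from arc import *
s=optics.capture("side");zoom(s["image"],280,120,160,120,5,"pics/s4.png")
st()
K=[360,158]
E
```

```text
t 4.17 pos [ 509.8 -393.   150.5] rot [ 3.14  -0.009  0.345] F [16.6  7.8 -1.9] M [ 1.24 -2.51 -0.01] w 0.004
```

View pics/s4.png

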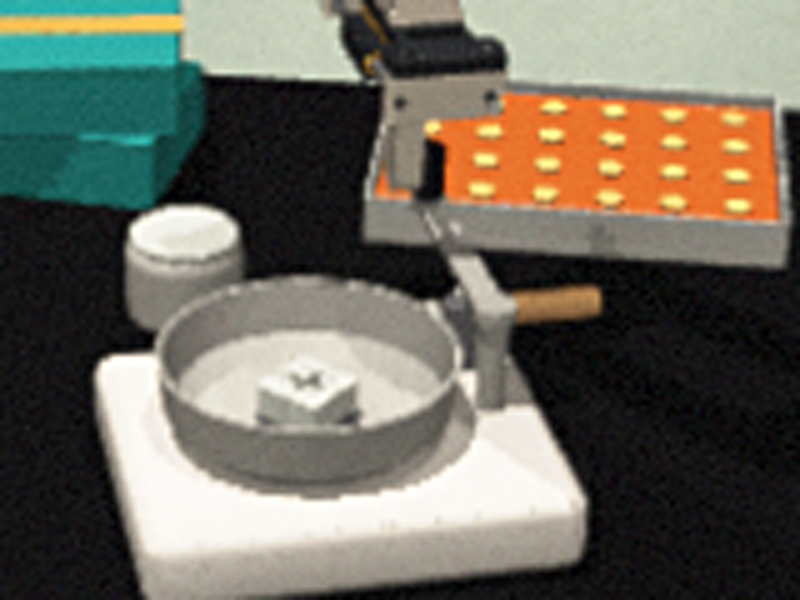

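There is a firm 20 N against the stop, far above the detent's 3 N. I'll back off, lift and check the bar, and work out the beater pose.

Call:
apply_moves:
  commands: [22, 0, 0, 0, 0, 0, 1, 22, 0, 0, 0, 0, 0, 1, 22, 0, -40, 0, 0, 0, 0, 1, 22, 0, -80, 0, 0, 0, 0, 0.8, 22, 0, -120, 0, 0, 0, 0, 0.6, 22, 0, -120, 0, 0, 0, 0, 0.5]

```text
invalid input at $.commands: expected a multiple of 7 numbers
```

```bash
python3 - <<'E'
from arc import *
s=optics.capture("side");zoom(s["image"],280,120,160,120,5,"pics/s5.png")
c=optics.capture("top");zoom(c["image"],340,170,140,120,5,"pics/t5.png")
st()
for a in (1.25,1.4,1.48,1.55):
    f=psi-a; print(a,proj(s,[[*(H+.15*np.array([np.cos(f),np.sin(f)])),.158]]),proj(c,[[*(H+.15*np.array([np.cos(f),np.sin(f)])),.158]]))
print(G:=plane(c,[[234.25,203.0]],.133))
rows([(G[0,0],G[0,1],.25,1.52)])
E
```

```text
t 4.27 pos [ 509.8 -393.   150.5] rot [ 3.14  -0.008  0.345] F [15.5  8.  -2.5] M [ 1.33 -2.48 -0.04] w 0.004
1.25 [[354.00168841 150.46561734]] [[460.49189787 233.24701036]]
1.4 [[360.43197335 149.20002025]] [[465.41095367 240.171082  ]]
1.48 [[364.01618317 148.70823281]] [[467.6156956  244.13155579]]
1.55 [[367.22165625 148.38439424]] [[469.29003113 247.72575748]]
[[0.62494033 0.23485976 0.133     ]]
[ 321.6 -551.7  -97.8] [ 0.006 -0.006 -1.175]
```

View pics/s5.png

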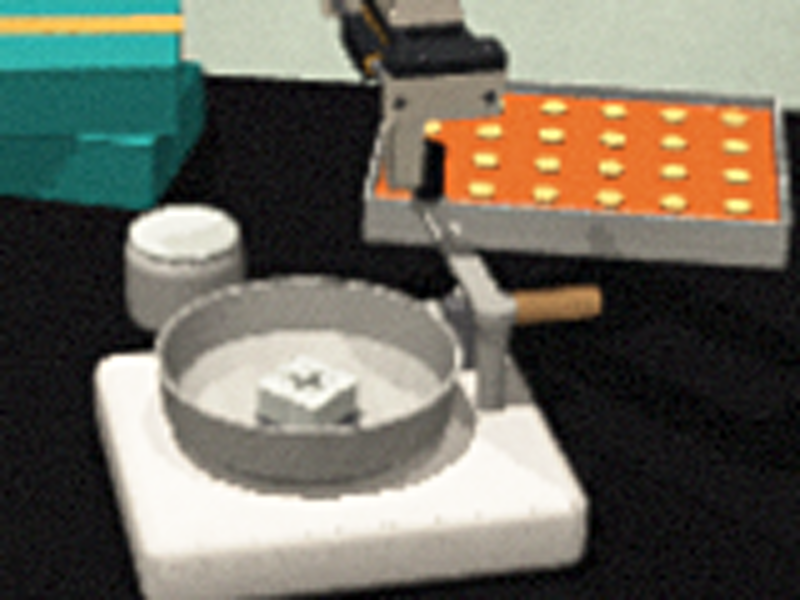

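View pics/t5.png

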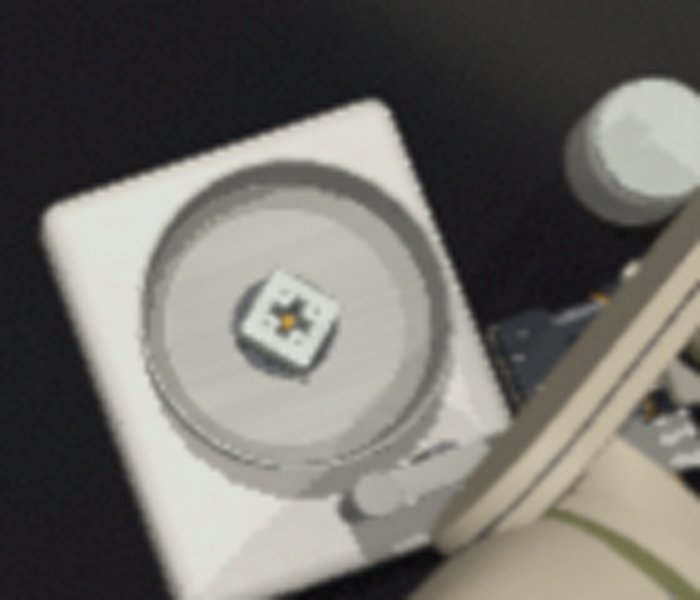

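The move was refused because of a miscounted row. The side view puts the knob top at about (366,149), which matches roughly 1.53 rad, so the bar is seated. The whole hub is also clear in the top view. I'll retry the retreat.

Call:
apply_moves:
  commands: [22, 0, 0, 0, 0, 0, 1, 22, 0, 0, 0, 0, 0, 1, 22, 0, -40, 0, 0, 0, 1, 22, 0, -80, 0, 0, 0, 0.8, 22, 0, -100, 0, 0, 0, 0.5]

```text
t: 4.68
tool_pos: [0.5272, -0.3886, 0.2546]
ee_rot: [3.137, -0.003, 0.343]
contact_force: [0.1, -0.4, 1.5]
gripper_width: 0.106
```

```bash
python3 - <<'E'
from arc import *
c=optics.capture("top");im=c["image"];cv2.imwrite("pics/topA.png",im[:,:,::-1])
st(); rows([(.625,.235,.25,1.52)])
# hub top: bright contour
g=cv2.resize(im.min(axis=2)[225:255,380:415],None,fx=8,fy=8,interpolation=cv2.INTER_CUBIC)
for th in (200,210,215,220):
    cs,_=cv2.findContours(((g>th)*255).astype(np.uint8),cv2.RETR_EXTERNAL,cv2.CHAIN_APPROX_NONE);k=max(cs,key=cv2.contourArea).reshape(-1,2)
    uv=(k+.5)/8-.5+[380,225]
    P=plane(c,uv,.085);print(th,cv2.minAreaRect((P[:,:2]*1000).astype(np.float32)))
# pin
h=im[225:255,380:415].astype(int);m=(h[:,:,0]-h[:,:,2])>40;ys,xs=np.nonzero(m);w=(h[:,:,0]-h[:,:,2])[m]
uv=[(xs*w).sum()/w.sum()+380,(ys*w).sum()/w.sum()+225];print(uv,plane(c,[uv],.073),len(xs))
cv2.imwrite("pics/hub2.png",cv2.resize(im[222:252,382:412,::-1],None,fx=18,fy=18,interpolation=cv2.INTER_CUBIC))
E
```

```text
t 4.73 pos [ 528.3 -389.8  258.8] rot [ 3.131 -0.006  0.343] F [ 0.7 -0.2  3.3] M [-0.06  0.08  0.01] w 0.142
[ 300.9 -556.     4.7] [ 1.200e-02  1.000e-03 -1.177e+00]
200 ((546.3955078125, -224.49697875976562), (40.38967514038086, 40.980812072753906), 58.89386749267578)
210 ((538.294677734375, -205.48681640625), (16.030229568481445, 9.084367752075195), 39.8642463684082)
215 ((538.861328125, -201.17648315429688), (2.8598930835723877, 1.4486467838287354), 89.58756256103516)Traceback (most recent call last):
  File "<stdin>", line 7, in <module>
ValueError: max() iterable argument is empty
```

Call:
apply_moves:
  commands: [301, -556, 5, 0, 0, -1.17, 0, 301, -556, 5, 0, 0, -1.17, 0, 301, -556, 5, 0, 0, -1.17, 0, 301, -556, 5, 0, 0, -1.17, 0, 301, -556, 5, 0, 0, -1.17, 0, 301, -556, 5, 0, 0, -1.17, 0, 301, -556, 5, 0, 0, -1.17, 0, 301, -556, 5, 0, 0, -1.17, 0]

```text
t: 5.4
tool_pos: [0.5777, -0.0568, 0.2466]
ee_rot: [3.141, 0.0, 1.348]
contact_force: [0.6, -0.3, 0.3]
gripper_width: 0.714
```

```bash
python3 - <<'E'
from arc import *
c=optics.capture("top");cv2.imwrite("pics/topB.png",c["image"][:,:,::-1])
s=optics.capture("side");cv2.imwrite("pics/sideB.png",s["image"][:,:,::-1])
zoom(c["image"],382,222,30,30,18,"pics/hub2.png");zoom(s["image"],280,120,160,120,5,"pics/s6.png")
st(); rows([(.625,.235,.25,1.52)])
im=cv2.imread("pics/topB.png")
E
```

```text
t 5.5 pos [578.2 -52.7 246.4] rot [ 3.141e+00 -2.000e-03  1.353e+00] F [-0.2  0.5 -0.6] M [-0.07  0.1  -0.01] w 0.797
[291.1 -16.4  -3. ] [ 0.001 -0.002 -0.167]
```

View pics/hub2.png

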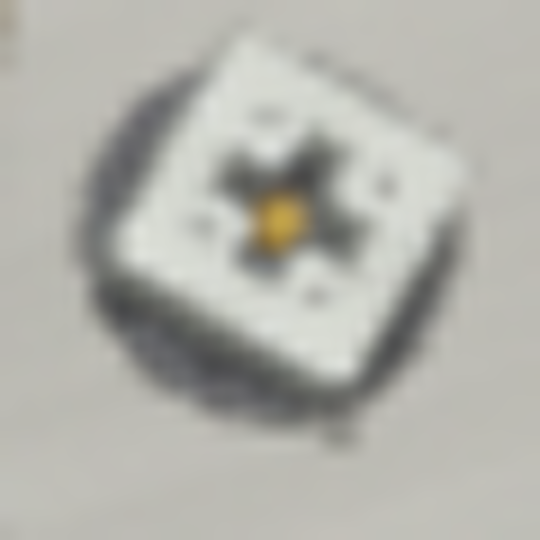

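View pics/topB.png

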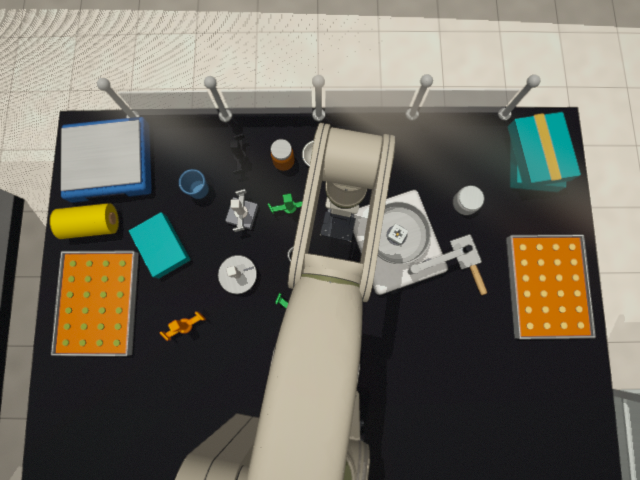

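View pics/s6.png

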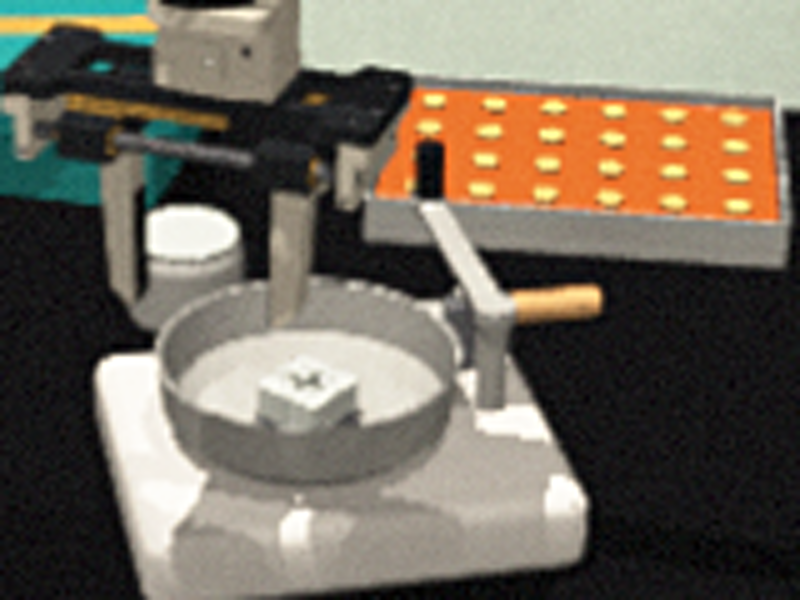

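The bar stays seated: the knob is at (366,149) in the side view and (468,247) in the top view, both matching 1.55. The hub's cross lies parallel to the sides of its square top, with corners near (250,35), (465,165), (350,385) and (120,250) in the zoom. On to the beater.

Call:
apply_moves:
  commands: [291, -20, -3, 0, 0, -0.17, 0, 291, -20, -3, 0, 0, -0.17, 0, 291, -20, -3, 0, 0, -0.17, 0, 291, -20, -3, 0, 0, -0.17, 0, 291, -20, -3, 0, 0, -0.17, 0, 291, -20, -3, 0, 0, -0.17, 0, 291, -20, -3, 0, 0, -0.17, 0, 291, -20, -3, 0, 0, -0.17, 0]

```text
t: 6.17
tool_pos: [0.6244, 0.2358, 0.2484]
ee_rot: [-3.141, -0.003, 1.516]
contact_force: [0.0, -0.4, -0.4]
gripper_width: 1.001
```

```bash
python3 - <<'E'
from arc import *
c=optics.capture("top")
s=optics.capture("side");zoom(s["image"],220,200,120,140,4,"pics/s7.png")
st(); rows([(.625,.235,.25,1.52),(.625,.235,.113,1.52)])
im=cv2.imread("pics/topB.png")[:,:,::-1]
g=cv2.resize(im.min(axis=2)[222:252,382:412],None,fx=8,fy=8,interpolation=cv2.INTER_CUBIC)
for th in (190,195,200,203):
    cs,_=cv2.findContours(((g>th)*255).astype(np.uint8),cv2.RETR_EXTERNAL,cv2.CHAIN_APPROX_NONE)
    k=[q for q in cs if cv2.pointPolygonTest(cv2.convexHull(q),(122.,100.),False)>0]
    k=max(k,key=cv2.contourArea).reshape(-1,2)
    uv=(k+.5)/8-.5+[382,222]
    P=plane(c,uv,.085);print(th,cv2.minAreaRect((P[:,:2]*1000).astype(np.float32)))
X=np.array([(250,35),(465,165),(350,385),(120,250)]);P=plane(c,(X+.5)/18-.5+[382,222],.085);print(P,P.mean(0))
for i in range(4): d=P[(i+1)%4]-P[i];print(np.linalg.norm(d),np.degrees(np.arctan2(d[1],d[0]))%90)
h=im[222:252,382:412].astype(int);w=h[:,:,0]-h[:,:,2];m=w>40;ys,xs=np.nonzero(m);w=w[m]
uv=[(xs*w).sum()/w.sum()+382,(ys*w).sum()/w.sum()+222];print("pin",uv,plane(c,[uv],.073),len(xs))
print(h.min(axis=2)[3:24,4:27])
E
```

```text
t 6.27 pos [624.7 230.3 248.5] rot [-3.141e+00  1.000e-03  1.513e+00] F [ 0.9 -0.2 -0.1] M [-0.09  0.06  0.03] w 1.002
[ 4.7  0.  -1.5] [-0.     0.001 -0.007]
[4.800e+00 1.000e-01 1.355e+02] [-0.     0.001 -0.007]
190 ((546.1921997070312, -224.5946044921875), (41.87104797363281, 41.7564582824707), 58.404296875)
195 ((546.1036987304688, -224.43128967285156), (40.9987907409668, 40.904727935791016), 58.67821502685547)
200 ((546.003173828125, -224.26026916503906), (40.38967514038086, 40.064361572265625), 58.89386749267578)
203 ((545.9434204101562, -224.21829223632812), (40.200523376464844, 39.619606018066406), 59.220218658447266)
[[ 0.57395132 -0.21888881  0.085     ]
 [ 0.55263578 -0.25219398  0.085     ]
 [ 0.51739242 -0.23247046  0.085     ]
 [ 0.53931401 -0.19694304  0.085     ]] [ 0.54582338 -0.22512407  0.085     ]
0.03954221336666847 57.380464043769365
0.04038702041934423 60.766966926596496
0.041746298831729506 58.32404192760453
0.041004392695317235 57.64216115513527
pin [np.float64(396.9504792332268), np.float64(233.86581469648561)] [[ 0.54596242 -0.2242045   0.073     ]] 8
[[181
[... 1332 characters left out ...]
124  92 132 175 181]
 [170 128  83  78  87  97 114 150 181 201 208 212 209 206 207 208 200 158
   93 105 153 177 181]
 [177 165 121 101  97  82  92 102 122 160 201 209 210 211 210 207 190 111
   88 134 175 180 180]
 [179 178 167 117 103  98  86  83  90 105 130 168 204 208 210 201 142  84
  101 147 177 181 181]
 [180 180 174 148 112 104  98  78  78  84  93 109 138 179 204 191 109  97
  142 176 181 182 182]
 [179 178 176 171 149 124 116 101 100  96  82  90  99 114 125 116 100 136
  176 183 182 180 180]
 [177 178 179 179 178 173 158 122 110 113 105  99  90  97  95 114 147 175
  181 181 180 179 180]
 [179 180 181 181 181 181 179 172 158 151 134 123 122 132 127 142 175 180
  180 180 181 180 179]]
```

View pics/s7.png

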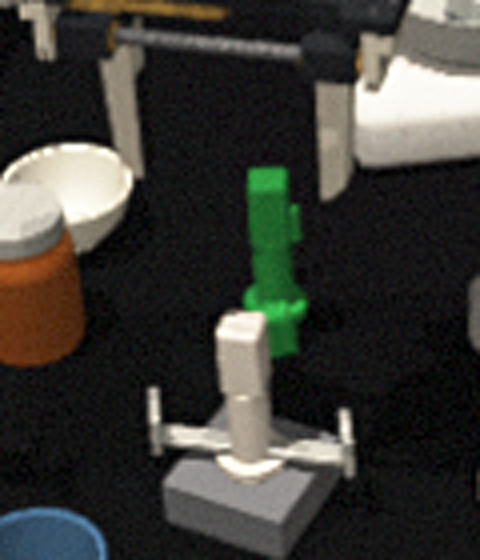

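Call:
apply_moves:
  commands: [2, 0, 0, 0, 0, 0, 0, 2, 0, 35, 0, 0, 0, 0, 2, 0, 60, 0, 0, 0, 0, 2, 0, 80, 0, 0, 0, 0, 2, 0, 80, 0, 0, 0, 0]

```text
t: 6.68
tool_pos: [0.6224, 0.228, 0.1633]
ee_rot: [-3.134, 0.003, 1.508]
contact_force: [-1.2, -0.5, -1.7]
gripper_width: 1.005
```

```bash
python3 - <<'E'
from arc import *
s=optics.capture("side");zoom(s["image"],220,200,120,140,4,"pics/s8.png")
c=optics.capture("top");zoom(c["image"],180,160,130,100,6,"pics/t8.png")
st(); rows([(.625,.235,.113,1.52)]);print(proj(s,[[.625,.235,.133]]))
E
```

```text
t 6.78 pos [624.8 229.2 168.8] rot [-3.140e+00  1.000e-03  1.508e+00] F [0.2 0.2 0.8] M [-0.07  0.1   0.06] w 0.997
[ 5.8 -0.1 55.8] [-0.001  0.001 -0.012]
[[281.35627956 280.09768296]]
```

View pics/s8.png

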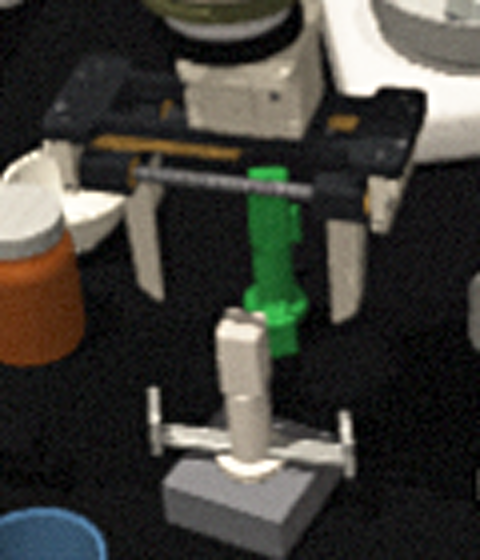

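View pics/t8.png

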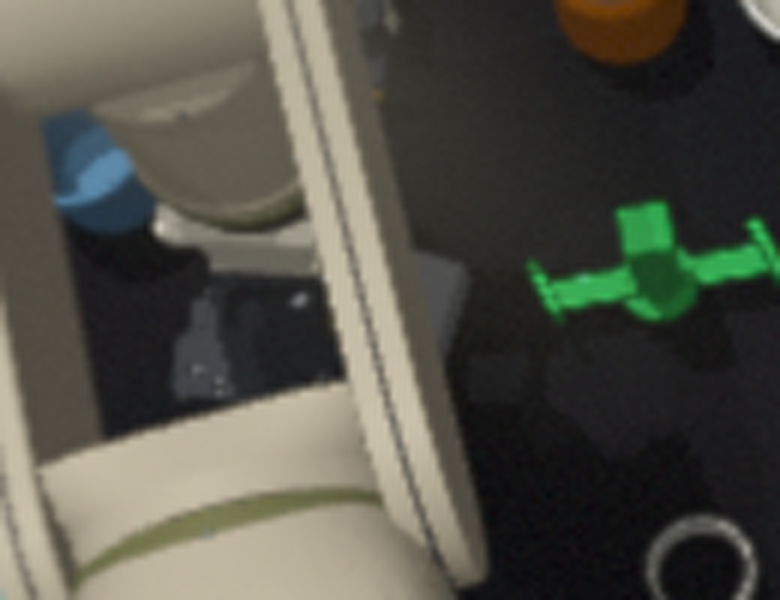

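In the side view the fingers straddle the grip. The grip's top is at (281,280), where the top-view measurement predicts it. I'll shift 6 mm, go down and close.

Call:
apply_moves:
  commands: [6, 0, 25, 0, 0, -0.01, 0, 6, 0, 50, 0, 0, -0.01, 0, 6, 0, 56, 0, 0, -0.01, 0, 6, 0, 56, 0, 0, -0.01, 0, 6, 0, 56, 0, 0, -0.01, 0]

```text
t: 7.2
tool_pos: [0.6263, 0.2366, 0.1149]
ee_rot: [3.14, -0.0, 1.519]
contact_force: [-0.4, -0.9, 0.5]
gripper_width: 0.997
```

```bash
python3 - <<'E'
from arc import *
s=optics.capture("side");zoom(s["image"],220,200,120,140,4,"pics/s9.png")
st(); rows([(.625,.235,.113,1.52)])
E
```

```text
t 7.25 pos [626.8 236.9 115.6] rot [ 3.139e+00 -1.000e-03  1.519e+00] F [-0.4  1.7  0.6] M [-0.13  0.1   0.02] w 1.001
[-2.  -1.7  2.6] [ 0.003 -0.001 -0.001]
```

View pics/s9.png

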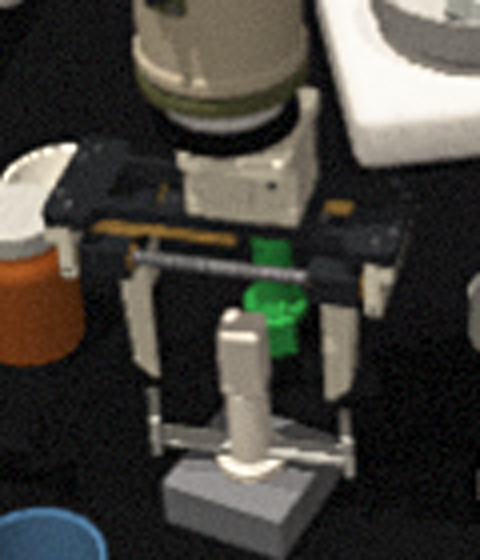

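The fingers stand on either side of the square grip. Closing now.

Call:
apply_moves:
  commands: [-2, 0, 2, 0, 0, 0, 0.4, -2, 0, 2, 0, 0, 0, 0.8, -2, 0, 2, 0, 0, 0, 1, -2, 0, 2, 0, 0, 0, 1, -2, 0, 2, 0, 0, 0, 1, -2, 0, 2, 0, 0, 0, 1, -2, 0, 2, 0, 0, 0, 1, -2, 0, 2, 0, 0, 0, 1]

```text
t: 7.92
tool_pos: [0.6253, 0.2349, 0.1109]
ee_rot: [-3.142, 0.0, 1.52]
contact_force: [-0.1, 0.2, 0.3]
gripper_width: 0.477
```

Call:
apply_moves:
  commands: [0, 0, 0, 0, 0, 0, 1, 0, 0, 0, 0, 0, 0, 1, 0, 0, 0, 0, 0, 0, 1, 0, 0, 0, 0, 0, 0, 1, 0, 0, 0, 0, 0, 0, 1]

```text
t: 8.33
tool_pos: [0.6254, 0.2348, 0.1108]
ee_rot: [3.141, 0.0, 1.52]
contact_force: [0.8, -0.3, -1.1]
gripper_width: 0.253
```

```bash
python3 - <<'E'
from arc import *
st()
E
```

```text
t 8.33 pos [625.4 234.8 110.8] rot [3.141 0.    1.52 ] F [ 0.8 -0.3 -1.1] M [-0.09 -0.12  0.02] w 0.253
```

Call:
apply_moves:
  commands: [0, 0, 0, 0, 0, 0, 1, 0, 0, 0, 0, 0, 0, 1, 0, 0, -10, 0, 0, 0, 1, 0, 0, -35, 0, 0, 0, 1, 0, 0, -70, 0, 0, 0, 1, 0, 0, -110, 0, 0, 0, 1, 0, 0, -150, 0, 0, 0, 1, 0, 0, -180, 0, 0, 0, 1]

```text
t: 9.0
tool_pos: [0.6254, 0.235, 0.2948]
ee_rot: [3.14, -0.001, 1.52]
contact_force: [0.4, 0.0, -1.2]
gripper_width: 0.257
```

```bash
python3 - <<'E'
from arc import *
s=optics.capture("side");zoom(s["image"],200,150,160,200,3,"pics/s10.png")
st(); rows([(.546,-.2245,.29,np.radians(59)),(.546,-.2245,.29,np.radians(149)),(.546,-.2245,.29,np.radians(59+0))])
E
```

```text
t 9.05 pos [627.3 235.5 302.2] rot [ 3.131 -0.004  1.52 ] F [-0.6 -0.1  3.2] M [-0.03  0.06 -0.01] w 0.257
[-463.6  -57.9    9.8] [ 0.01  -0.006  0.49 ]
[-463.6  -57.9    9.8] [ 0.012  0.002 -1.081]
[-463.6  -57.9    9.8] [ 0.01  -0.006  0.49 ]
```

View pics/s10.png

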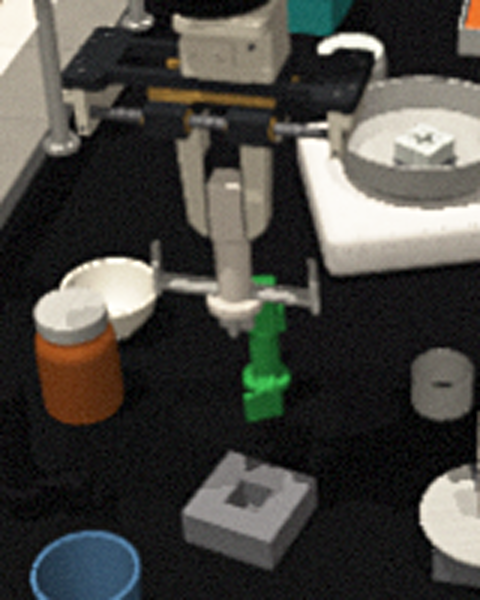

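The beater is held upright, clear of its block. Moving it over the hub.

Call:
apply_moves:
  commands: [-40, -5, 5, 0, 0, 0.05, 1, -80, -10, 5, 0, 0, 0.1, 1, -120, -15, 5, 0, 0, 0.15, 1, -160, -20, 5, 0, 0, 0.2, 1, -200, -25, 5, 0, 0, 0.25, 1, -240, -30, 5, 0, 0, 0.3, 1, -280, -35, 5, 0, 0, 0.35, 1, -320, -40, 5, 0, 0, 0.4, 1]

```text
t: 9.72
tool_pos: [0.5679, -0.0842, 0.2855]
ee_rot: [-3.141, 0.0, 1.118]
contact_force: [0.6, -0.2, -1.6]
gripper_width: 0.262
```

```bash
python3 - <<'E'
from arc import *
st(); rows([(.546,-.2245,.26,np.radians(59))])
E
```

```text
t 9.72 pos [567.9 -84.2 285.5] rot [-3.141  0.     1.118] F [ 0.6 -0.2 -1.6] M [-0.1   0.05  0.  ] w 0.262
[-135.7   41.7   25.5] [-0.001  0.     0.088]
```

Call:
apply_moves:
  commands: [-40, 12, 8, 0, 0, 0.03, 1, -80, 25, 16, 0, 0, 0.06, 1, -115, 36, 25, 0, 0, 0.09, 1, -136, 42, 25, 0, 0, 0.09, 1, -136, 42, 25, 0, 0, 0.09, 1, -136, 42, 25, 0, 0, 0.09, 1, -136, 42, 25, 0, 0, 0.09, 1, -136, 42, 25, 0, 0, 0.09, 1]

```text
t: 10.38
tool_pos: [0.5479, -0.2222, 0.261]
ee_rot: [-3.142, -0.0, 1.031]
contact_force: [-0.3, -0.9, -2.3]
gripper_width: 0.257
```

```bash
python3 - <<'E'
from arc import *
c=optics.capture("top");zoom(c["image"],340,170,140,120,5,"pics/t11.png")
s=optics.capture("side");zoom(s["image"],280,80,160,150,5,"pics/s11.png");cv2.imwrite("pics/side11.png",s["image"][:,:,::-1])
st(); rows([(.546,-.2245,.21,np.radians(59))])
print("hub in side",proj(s,[[.546,-.2245,.085],[.546,-.2245,.155]]))
E
```

```text
t 10.48 pos [ 548.  -222.1  261.2] rot [ 3.141 -0.     1.032] F [ 0.6 -0.1 -2.5] M [-0.06  0.08 -0.01] w 0.256
[-3.1 -0.5 51.1] [ 0.    -0.     0.002]
hub in side [[342.56484477 195.46467793]
 [342.85651959 174.40269202]]
```

View pics/t11.png

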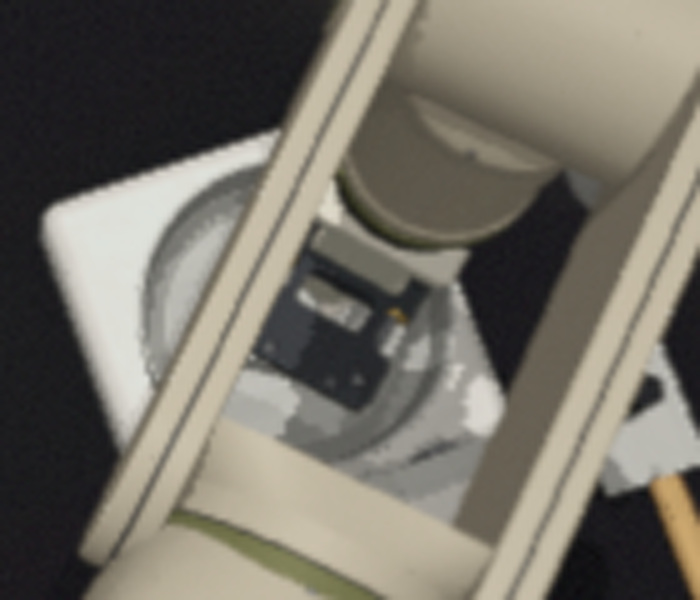

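View pics/s11.png

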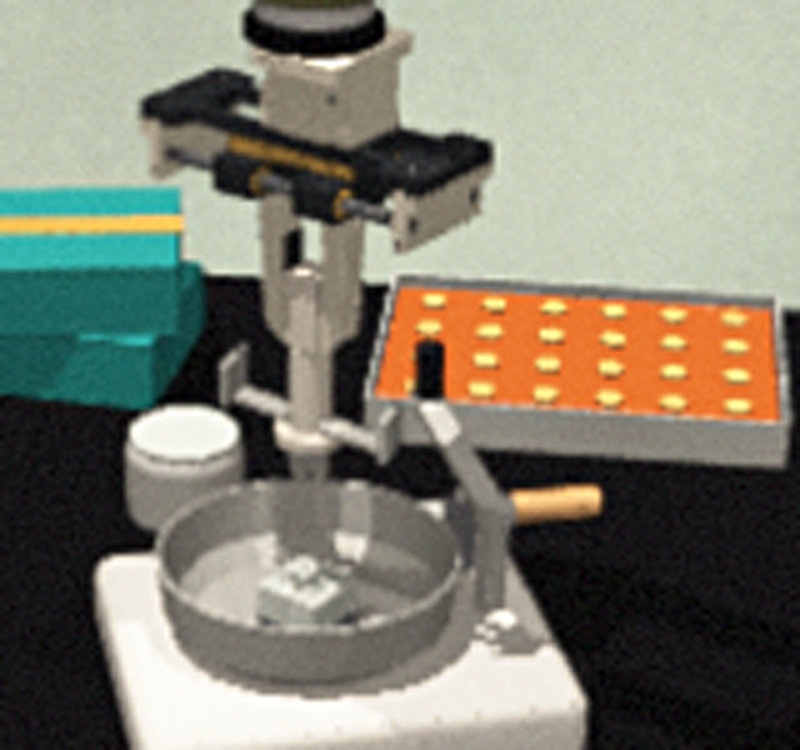

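The beater hangs above the hub; the tang shows at about (342,173) in the side view and the hub cross at about (341.5,196). I'll measure their lateral offset in this one view.

```bash
python3 - <<'E'
from arc import *
s=optics.capture("side");im=s["image"]
st()
zoom(im,322,140,42,70,10,"pics/s12.png")
o=r.observe();p=o["tool_pos"]
for dz in (.02,-.025,-.06,-.105): print("pred axis",dz,proj(s,[p+[0,0,dz]]).round(2))
g=im.min(axis=2)
for v in (136,140,144,150,154,158,162): print(v,g[v,332:354])
E
```

```text
t 10.53 pos [ 548.  -222.2  261.1] rot [ 3.141 -0.     1.032] F [ 0.3  0.8 -2.7] M [-0.07  0.11 -0.03] w 0.258
pred axis 0.02 [[342.58 133.97]]
pred axis -0.025 [[342.4  148.94]]
pred axis -0.06 [[342.25 160.25]]
pred axis -0.105 [[342.07 174.38]]
136 [ 75 102 114 113 104 116 116 120 113 126 127 113 112 105 107 111 116 105
 106 103  81 138]
140 [ 47 101 116 109 103 110 141 153 144 133 143 104 104 109 114 117 108 106
 115 118  56  14]
144 [ 20  67 104 114 107 109 136 150 150 152 153 125 135 124 113 114 107 109
 110  76  38  11]
150 [ 14  19  16  14  17  48 136 167 124 126 131 119 129 121  62  20   8  13
  20  28  13  19]
154 [ 15  20  22   8  15  58 136 150 153 155 142 124 123 115  58  27  13  21
  15   0   5  50]
158 [128 101  56  20  16  55 134 148 155 146 142 133 122 115  60  22  13  20
  18  17  50 171]
162 [ 90  97 121 155 164 145 141 150 154 150 141 135 126 112  65  30  15  15
   2  14  37 113]
```

View pics/s12.png

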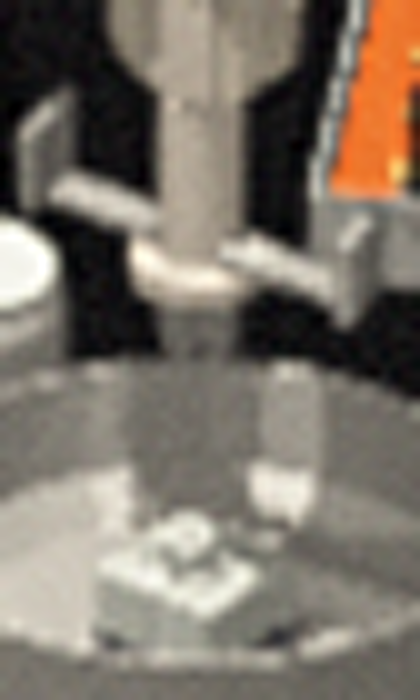

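```bash
python3 - <<'E'
from arc import *
s=optics.capture("side")
im=cv2.imread("pics/sideB.png")[:,:,::-1]
g=im.min(axis=2);print(g[186:206,328:356])
cv2.imwrite("pics/hub3.png",cv2.resize(im[182:210,324:360,::-1],None,fx=18,fy=18,interpolation=cv2.INTER_CUBIC))
a=np.radians(59)
C=[.546,-.2245]
R=np.array([[np.cos(a),-np.sin(a)],[np.sin(a),np.cos(a)]])
for hs in (20.5,):
  print(proj(s,[[*(np.array(C)+R@np.array(q)*hs/1000),.085] for q in [(1,1),(1,-1),(-1,-1),(-1,1)]]))
E
```

```text
[[127 132 128 134 134 151 172 182 185 180 181 182 182 180 182 181 184 190
  189 181 168 157 136 139 135 139 136 135]
 [149 169 178 176 182 191 203 211 213 214 217 216 210 214 218 216 219 220
  219 213 207 199 189 192 184 175 151 139]
 [189 204 208 207 211 210 208 206 209 208 212 212 211 211 209 213 218 217
  214 214 217 216 217 220 219 209 198 190]
 [204 209 208 201 205 209 207 210 210 206 208 212 209 213 216 216 218 215
  216 216 218 218 216 215 217 216 224 222]
 [207 205 204 200 203 206 210 207 206 212 211 209 212 214 214 217 217 217
  214 217 217 214 215 214 215 211 217 218]
 [201 204 204 208 201 204 205 208 211 211 198 228 233 231 224 221 217 216
  217 217 217 216 212 212 213 212 214 213]
 [207 207 204 202 207 206 209 206 210 223 227 239 235 236 238 235 227 221
  219 212 214 210 214 213 211 215 218 211]
 [217 211 211 207 209 207 206 219 227 231 240 243 231 229 234 235 235 233
  219 215 211 216 211 213 215 217 216 210]
 [215 215 212 214 215 210 212 220 220 213 204 211 238 230 189 188 206 234
  233 232 231 227 217 214 212 217 215 216]
 [215 213 218 215 224 232 235 231 218 204 165 1
[... 657 characters left out ...]
216 220 216 188 152 153 148 146 144 140 155 151 161 201 216 186 139 117
  114 117 119 120 126 152 199 208 211 213]
 [216 220 210 157 149 152 153 147 143 145 157 154 150 153 137 124 115 117
  116 122 114 105  95  99 152 207 210 216]
 [218 221 205 140 120 120 141 151 147 141 157 154 150 152 138 126 126 117
  117 116  99  67  71 108 168 208 211 206]
 [162 179 164 133 111  96 114 129 142 148 168 153 153 152 142 133 116 136
  118  97  71  75  78  99 164 181 170 144]
 [ 99 110 114 116 107  95  92 122 150 158 168 162 156 145 128 114 114 113
  108  85  92  86  88  88 118 114 102  90]]
[[343.79656025 200.52280303]
 [332.76693713 195.9884592 ]
 [341.37135107 190.56578846]
 [352.32637715 194.94674358]]
```

View pics/hub3.png

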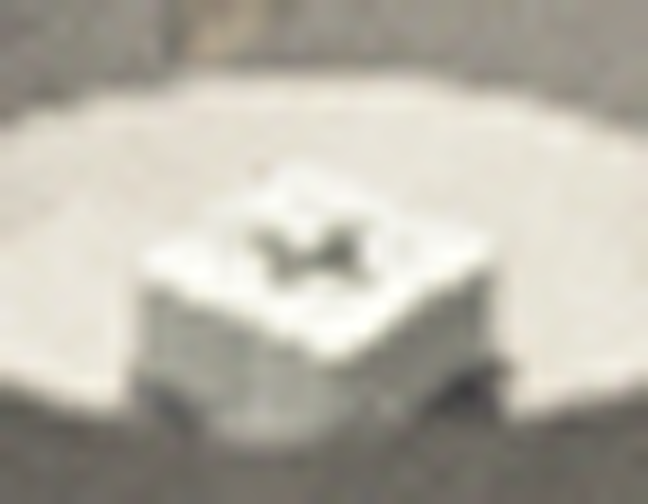

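In the side view the column axis at hub height comes to u≈340.95 and the hub to 341.0. The top view puts the hub at (0.546, −0.2245) and yaw 59°. The two agree to about 1.5 mm, so I'll aim for x=0.5473, y=−0.2245 and come down to just above the mouth.

Call:
apply_moves:
  commands: [-2.4, 0.6, 20, 0, 0, 0, 1, -2.4, 0.6, 40, 0, 0, 0, 1, -2.4, 0.6, 55, 0, 0, 0, 1, -2.4, 0.6, 66, 0, 0, 0, 1, -2.4, 0.6, 66, 0, 0, 0, 1, -2.4, 0.6, 66, 0, 0, 0, 1]

```text
t: 11.08
tool_pos: [0.5467, -0.2253, 0.1946]
ee_rot: [-3.141, 0.0, 1.03]
contact_force: [1.2, -0.1, -1.8]
gripper_width: 0.259
```

```bash
python3 - <<'E'
from arc import *
s=optics.capture("side");zoom(s["image"],310,140,64,75,9,"pics/s13.png")
st(); rows([(.5473,-.2245,.185,np.radians(59))])
E
```

```text
t 11.13 pos [ 547.3 -225.7  195.7] rot [ 3.141 -0.     1.03 ] F [-0.3  0.2 -2.8] M [-0.05  0.1   0.06] w 0.255
[ 1.  -0.6 10.7] [ 0.001 -0.     0.   ]
```

View pics/s13.png

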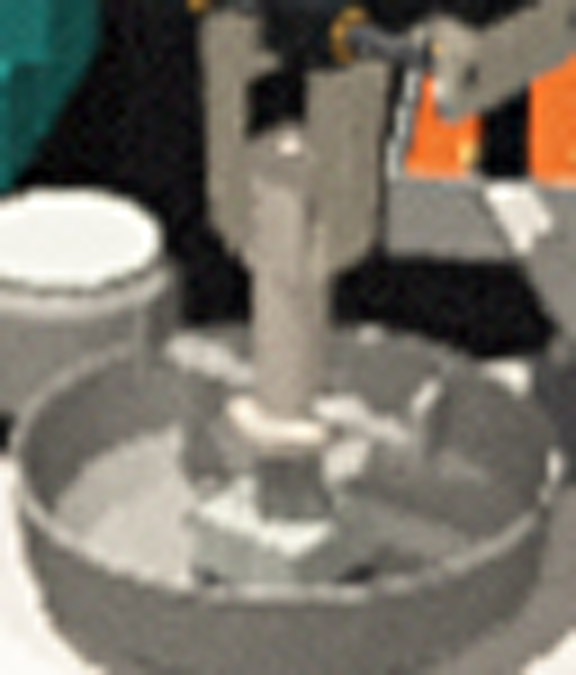

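The tang is just above the mouth, but it looks slightly right of the hub centre. I'll check the profiles.

```bash
python3 - <<'E'
from arc import *
s=optics.capture("side");g=s["image"].min(axis=2)
st()
for v in (172,174,176,178,180,184,190,192,194,196,198,200,202,204): print(v,g[v,328:356])
p=r.observe()["tool_pos"]
for dz in (-.04,-.07,-.0925,-.1028): print(proj(s,[p+[0,0,dz]]).round(2))
E
```

```text
t 11.18 pos [ 547.6 -225.9  196.4] rot [ 3.14 -0.    1.03] F [ 0.  -0.3 -2.5] M [-0.05  0.1  -0.  ] w 0.257
172 [ 85  64  32   8  24  18  14  13  10  34 122 154 155 144 132 123 127 119
  69  23  15  21  15  20  17  19  16  15]
174 [ 81  56  28  13  11  26  15  13  13  32 121 151 153 151 137 130 128 120
  64  23  11   8  12   5  13   9  13  20]
176 [ 86 100 101  87  73  87  81  86  81  87 135 146 153 148 144 129 120 113
  94  77  76  85 123 122  85  43  42  27]
178 [132 171 186 188 181 167 150 127 105 102 130 153 148 150 145 140 122 111
 100 106 110 109 117 116 103 108 109 119]
180 [115 117 134 163 171 177 193 191 164 133 140 149 150 149 145 131 120 109
 105 113 108 111 109 107 107  99 100 105]
184 [116 120 108 110  99  92 107 193 221 182 150 142 144 144 140 140 175 177
 187 199 191 159 115  99 107 100  98 132]
190 [177 179 136 104 106 104 114 131 139 124 108 108 111 110 117 108  94 118
 180 202 207 198 141 115 117 126 136 132]
192 [180 161 119 100  96  90  90 107 128 129 104  93  83  89  88  93  90 123
 178 194 172 123  99 101 101 102 105 106]
194 [186 192 190 167 145 111 134 167 186 179 133 104  98 111 104 102  97 105
 115 130 113  94  94  96  86  95 100  97]
196 [185 186 184 152 188 220 231 224 202 204 154 107 106 114 106 108 121 114
 105 129 121 118 114 120 117 115 100  93]
198 [193 186 170 152 148 154 179 196 203 220 210 198 216 201 188 189 191 184
 160 126 118 110 112 115 125 129 127 129]
200 [186 190 192 173 151 151 148 146 144 146 162 187 192 219 231 212 190 144
 109 112 111 111 109 109 107 107 121 126]
202 [183 193 189 153 153 157 152 145 145 145 156 150 152 155 141 121 109 105
 109 109 110  97  84  84  85  83  88  93]
204 [165 190 202 157 108  83 107 126 141 143 155 155 149 148 139 117 114 122
 114  90  71  68  73  94 116 133 135 131]
[[342.36 173.72]]
[[342.24 182.88]]
[[342.15 189.62]]
[[342.11 192.67]]
```

Call:
apply_moves:
  commands: [1.3, 0, 2, 0, 0, 0, 1, 1.3, 0, 5, 0, 0, 0, 1, 1.3, 0, 8, 0, 0, 0, 1, 1.3, 0, 11, 0, 0, 0, 1, 1.3, 0, 13, 0, 0, 0, 1, 1.3, 0, 14, 0, 0, 0, 1]

```text
t: 11.68
tool_pos: [0.5474, -0.2246, 0.1803]
ee_rot: [-3.141, 0.0, 1.03]
contact_force: [-0.2, -0.9, -1.3]
gripper_width: 0.26
```

```bash
python3 - <<'E'
from arc import *
st(); rows([(.548,-.2247,.178,np.radians(59))])
E
```

```text
t 11.68 pos [ 547.4 -224.6  180.3] rot [-3.141  0.     1.03 ] F [-0.2 -0.9 -1.3] M [-0.1   0.04 -0.02] w 0.26
[0.2 0.6 2.3] [-0.  0.  0.]
```

The tip is about 7 mm below the mouth with no resistance, so it has entered the socket. Pushing down in steps.

Call:
apply_moves:
  commands: [0, 0, 3, 0, 0, 0, 1, 0, 0, 6, 0, 0, 0, 1, 0, 0, 9, 0, 0, 0, 1, 0, 0, 12, 0, 0, 0, 1, 0, 0, 12, 0, 0, 0, 1]

```text
t: 12.1
tool_pos: [0.5477, -0.2247, 0.1689]
ee_rot: [3.141, -0.0, 1.03]
contact_force: [-1.9, -0.0, 5.7]
gripper_width: 0.258
```

```bash
python3 - <<'E'
from arc import *
s=optics.capture("side");zoom(s["image"],310,140,64,75,9,"pics/s14.png")
st()
E
```

```text
t 12.15 pos [ 547.7 -224.7  169.3] rot [ 3.141 -0.     1.03 ] F [-1.1  0.4  4.1] M [ 0.15  0.5  -0.02] w 0.256
```

View pics/s14.png

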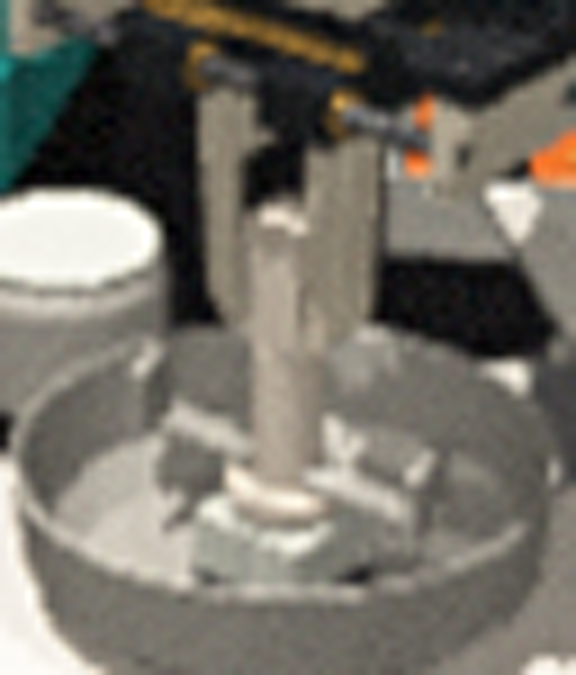

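The collar is nearly on the hub and the spring can be felt (about 6 N including the beater's weight). I'll press on until the collar lands.

Call:
apply_moves:
  commands: [0, 0, 1, 0, 0, 0, 1, 0, 0, 2, 0, 0, 0, 1, 0, 0, 3, 0, 0, 0, 1, 0, 0, 4, 0, 0, 0, 1, 0, 0, 5, 0, 0, 0, 1, 0, 0, 5, 0, 0, 0, 1]

```text
t: 12.65
tool_pos: [0.5478, -0.2247, 0.1658]
ee_rot: [3.14, -0.0, 1.03]
contact_force: [-6.0, 2.0, 14.5]
gripper_width: 0.26
```

```bash
python3 - <<'E'
from arc import *
st()
E
```

```text
t 12.65 pos [ 547.8 -224.7  165.8] rot [ 3.14 -0.    1.03] F [-6.   2.  14.5] M [ 0.6   1.56 -0.06] w 0.26
```

Call:
apply_moves:
  commands: [-0.5, -0.8, 1, 0, 0, 0, 1, -0.5, -0.8, 2, 0, 0, 0, 1, -0.5, -0.8, 2, 0, 0, 0, 1, -0.5, -0.8, 2, 0, 0, 0, 1, -0.5, -0.8, 2, 0, 0, 0, 1, -0.5, -0.8, 2, 0, 0, 0, 1]

```text
t: 13.15
tool_pos: [0.5478, -0.2248, 0.1657]
ee_rot: [3.138, -0.001, 1.03]
contact_force: [-7.4, 5.2, 23.2]
gripper_width: 0.254
```

```bash
python3 - <<'E'
from arc import *
s=optics.capture("side");zoom(s["image"],280,110,130,110,6,"pics/s15.png");cv2.imwrite("pics/side15.png",s["image"][:,:,::-1])
c=optics.capture("top");cv2.imwrite("pics/top15.png",c["image"][:,:,::-1])
st();print(proj(s,[[.546,-.2245,.085+.125-.022]]))
E
```

```text
t 13.25 pos [ 547.8 -224.8  165.7] rot [ 3.138e+00 -1.000e-03  1.030e+00] F [-6.6  5.5 23.1] M [ 1.12  1.97 -0.08] w 0.261
[[342.99745111 164.09903156]]
```

View pics/s15.png

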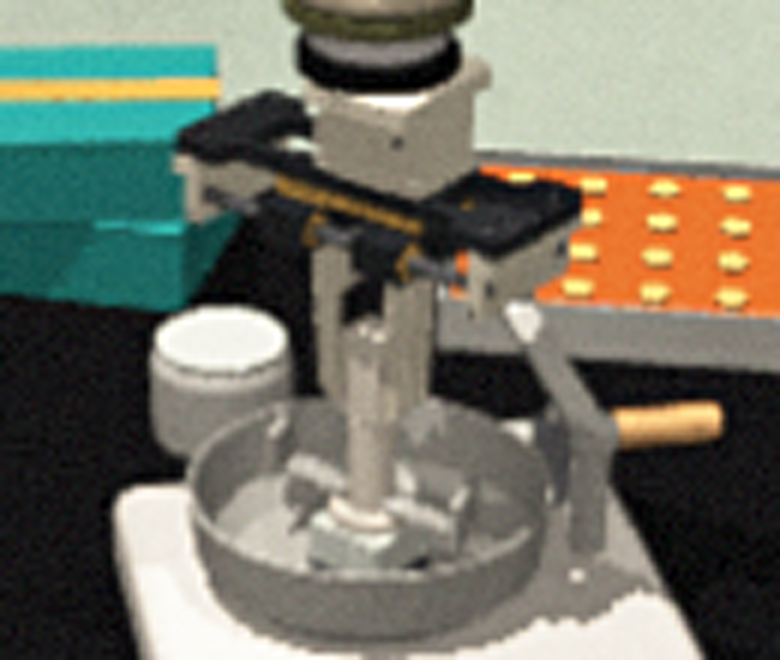

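View pics/side15.png

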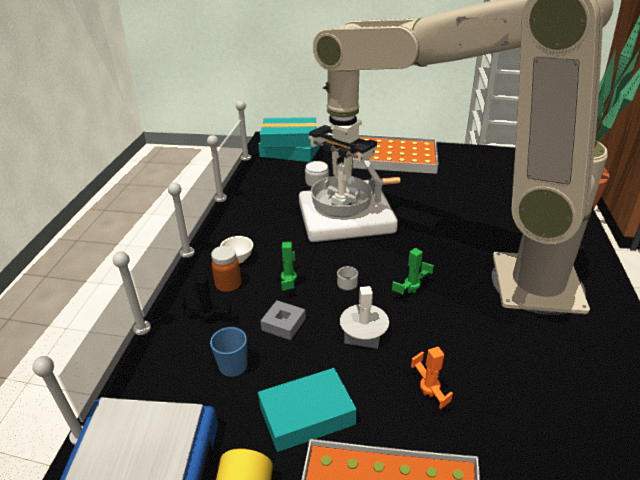

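View pics/top15.png

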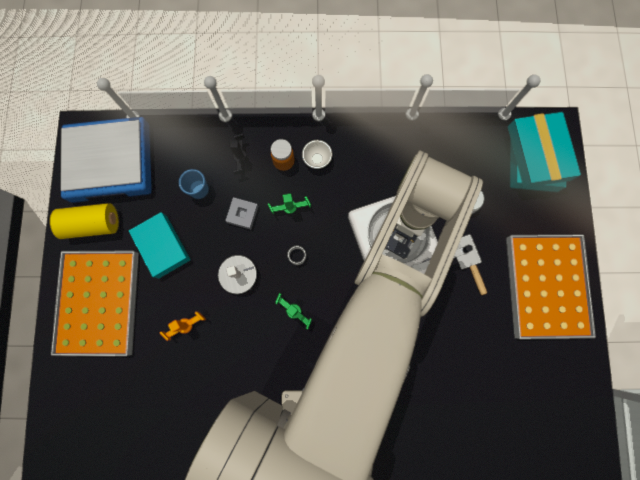

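z held at 165.7 mm while the push rose from 14.5 to 23 N, and that is the computed home height, so the collar has bottomed. The top view still shows the knob at (468,247), the seated position. The disc and everything else are where they were. Handing in.

```bash
python3 - <<'E'
from arc import *
print(order.job_done())
st()
E
```

```text
the job is handed in; nothing more can be done
None
the job is handed in; nothing more can be done
```

I swung the safety bar into its end detent, then took the white paddle beater from its block and turned it to the hub's cross at about 59°. I pushed it home and handed the job in at about 13 s, still gripping and pressing the beater. No verdict was reported.

**Last checks:**
- **Bar:** it met its stop with about 20 N of push, well above the 3 N detent. In the final top view its knob is still at the pixel expected for 1.55 rad.
- **Beater:** it entered the socket without jamming and I felt the spring. The grip point stopped at a height of 165.7 mm, against 165.8 mm computed for fully home. It stayed there while the push rose from 14.5 to 23 N, so the collar is down on the hub.
- **Everything else:** the disc, the look-alikes and the other counter items look unmoved in the final pictures.

**Disagreements and small faults:**
- The two cameras differed by about 1.5 mm on the hub's x position. I aimed between them and the tang went in.
- A sideways load of about 8 N remains on the beater. A 1 mm correction did not remove it.
- One move call was refused because I miscounted a row; nothing moved, and I resent it.

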